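# Seat the pipette-tip box in the locating frame

### The job

Push the pipette-tip box along the bench into the corner of the metal locating frame, flat against both the long back fence and the short end stop, and slide the clamp jaw along the fence until it rests against the box. Do all of it by pushing with the fingers: keep the box flat on the bench, never lifted or tipped, and leave everything else standing where it is.

Things in the scene. Friction and masses are not known exactly. Their poses are not given: they have to be found in the camera images.
- tip_box: Loose pipette-tip box, a block 86 mm (its x) by 128 mm (its y) by 60 mm high, blue below, clear lid over yellow tips, 0.2 to 0.35 kg. Origin: centre of its underside. Starts on the robot's side of the frame, between the lines of end stop and jaw, up to 17 degrees off square. Home, its long side is along the fence and its origin at x = -43 mm, y = -64 mm of the frame.
- frame: L-shaped aluminium frame fixed to the bench, bars 14 mm thick, 25 mm high, turned a little about the vertical. Origin: the inner corner of fence and end stop, at bench height. The back fence runs 340 mm from it along the frame's -y, inner face at x = 0, facing -x (to the robot); the end stop runs 80 mm along -x, inner face at y = 0, facing -y.
- clamp (a joint): Travel (m) of the clamp jaw along the fence towards the end stop (frame's +y), 0 to 0.16, starts at 0 to 0.03. The jaw's face towards the end stop is at frame y = -0.250 + value: it meets a box that is home at 0.122. About 2 N of friction; stays where left.
- jaw_push (a point): Middle of the outer face of the clamp jaw (facing the frame's -y), 25 mm above the bench; push it along the frame's +y. The jaw is a dark steel plate 20 mm thick (along y), 2 to 80 mm in front of the fence, 2 to 45 mm above the bench, hung from a saddle on the fence (26 to 40 mm high, 22 mm out beyond this face). The bench is free for 60 mm before this face.
- vial: Bystander: small amber jar, 28 mm across, 50 mm high, loose, standing in front and to the right of the jaw. Origin under its centre.
- jar: Bystander: white jar, 48 mm across, 70 mm high, loose, behind the back fence. Origin under its centre.
- dishes: Bystander: stack of three clear dishes, 60 mm across, 38 mm high, loose, outside the end stop. Origin under its centre.
- timer: Bystander: flat white timer, 55 x 55 x 18 mm, loose, to the left of the tip box's start. Origin under its centre.
- slide_box: Bystander: closed blue slide box, 90 x 75 x 35 mm (smaller and lower than the tip box), loose, on the right of the bench. Origin under its centre.
- tube_rack: Bystander: red tube rack, 150 x 70 mm, 84 mm high with its tubes, loose, on the left of the bench. Origin under its centre.
There are look-alikes about, which are no part of the job. Leave any purple look-alike of the tip_box alone.

How it is judged (in metres and radians):
At the end, for the whole second after the job is handed in: The tip box stands still, flat on the bench in the frame's corner, within 4 mm of touching both the back fence and the end stop and square to them within 0.04 rad; the clamp jaw has come to 0.118 m or more (within 4 mm of touching the box) (x of tip_box in the frame of frame between -0.047 and -0.039 m and y of tip_box in the frame of frame between -0.068 and -0.06 m and angle between the y axis of tip_box and the y axis of frame, either way round below 0.04 rad and height (world z) of tip_box below 0.004 m and angle between tip_box's own z axis and vertical below 0.05 rad and value of joint clamp above 0.118 m and linear speed of tip_box below 0.01 m/s and angular speed of tip_box below 0.05 rad/s).
It fails at once if the tip box is lifted (more than 10 mm) or tipped (more than 0.2 rad) (height (world z) of tip_box above 0.01 m or angle between tip_box's own z axis and vertical above 0.2 rad).
It fails at once if a bystander is moved more than 20 mm or tipped over (distance of any of vial, jar, dishes, timer, slide_box, tube_rack from where it was at the start of the episode above 0.02 m or angle between any of vial, jar, dishes, timer, slide_box, tube_rack's own z axis and vertical above 0.5 rad).
It also fails if it takes over 45 s, if anything falls off the work surface, if the arm or the gripper's body presses on something with over 40 N, if the wrist force passes 120 N, or if a joint passes its speed limit or range.

### The arm

A 6-joint arm with a two-finger parallel gripper is mounted at the origin on the work surface. World frame = base frame: x ahead of the robot, y to its left, z up, the work surface at z = 0. Lengths are in m, angles in degrees, forces in N, time in s.
With the tool pointing down it reaches from about 0.4 to 0.825 m from the base axis. Payload 7 kg.
Tool frame: the origin (TCP) lies midway between the tips of the shut fingers; the grasp point (between the pads) lies r.hold_point_z behind it (r.hold_point_z is the distance from the TCP to the grasp point, in m); z points along the fingers, x is the direction in which the jaws open and shut, and the axes are right-handed (so a half turn about z gives the same grasp; the last joint's range is limited). The gripper opens to 88 mm and grips with 3 to 60 N. Pads are 19 mm wide; open, the fingers measure 130 mm over their backs; the gripper's body (78 mm by 193 mm) begins 47 mm behind the grasp point.
Start: joints at [80.22, 20.546, 0.682, 0, -70.136, -16.507], TCP at [0.299, 0.605, 0.227] pointing down, gripper open.
Joint ranges: [-176.03, 176.03], [-82.01, 121.73], [-58.28, 71.71], [-173.87, 95.51], [-174.79, -0.11], [-173.66, 173.66]. Speed limits (degrees/s): [136.94, 136.94, 172.46, 180, 180, 180].

### API

Orientations are given as [roll, pitch, yaw] about the fixed x, y, z axes, in that order (R = Rz(yaw) Ry(pitch) Rx(roll)).
In Python, from plant import get_state, viewer, close_job, r gives the robot as it stands.
- The arm moves only by the tool apply_moves, never from a script. Its argument "plan" is a list of rows, each a list of 3 entries, a list of its own where there are three numbers: the closure in counts, from 0 (fully open) to 255 (shut), then the shift along the tool's x, y, z in units of 50 mm (1.0 is 50 mm), then the turn about the tool's z in units of 6 degrees (1.0 is 6 degrees). A call has 1 to 12 rows; each row shifts and turns the commanded pose from where the row before left it, along the tool's axes as they then stand; what a row does not reach is not made up. A row lasts 1/8 s, in which the tool goes at most 62.5 mm and 10.7 degrees, less where a joint would pass 70% of its speed; a pose out of reach is approached as far as the arm can. A call is refused whole if a number of a shift passes 1 or a number of a turn 1, either way. A call with a gripper value outside its range is refused whole. The fingers move at their own pace and stop on an object; "squeeze" is the grip in N (left out, the last holds). Time passes only in rows, so rows that do not move let the fingers close. It gives the time, the measured TCP pose, the force and the opening at its end, in the units of the state.
- get_state(): the state, without advancing time (a new reading comes with each control period).
- viewer.capture(name): name is "scene" or "top" or "wrist"; returns a dict with "frame" (420x560x3 uint8, blue, green, red), "K" (3x3 intrinsics, pixels), "D" ([k1, k2, p1, p2, k3] as OpenCV has them; the pictures are not rectified), "R" (3x3) and "t" (3): a world point X has camera coordinates R X + t; the wrist camera has in their place "mount" (4x4, takes a point from camera to tool coordinates, whose origin is the TCP and whose axes are the tool frame's). Camera axes: x right, y down, z forward; pixel columns grow to the right and rows downward; lengths in m; the calibration is good to about 2 mm. A picture is of the moment at which its call begins: read the wrist's pose just before it. There is no depth.
- close_job(): hands the job in, once; it reports no verdict.
The state is a dict: "time_s": time; "joints": joint angles; "qd": joint speeds; "joint_torque": joint torques, N m; "tcp_pos": TCP position; "eef_rot": TCP orientation; "contact_force": force on the tool from outside, world axes, zero at the start; "moment": the same for the moment, N m; "gripper_width": finger opening in m.
Only numpy, scipy, OpenCV 4.12 (cv2) and the standard library are available. Lean on these libraries where they do the work, as an engineer would, in place of code of your own. Each camera call takes 0.05 s, during which the arm holds its last target.

## Working session

There is one attempt and no reset: what is moved stays moved. The work goes in short steps, Python scripts to look and compute and a tool call to move; the robot and the scene stay as the last step left them, time stands still between calls to the robot, and variables do not carry over. Pictures are saved under pics/ and viewed, and the job is handed in when it is done.

Besides the shell and the picture viewer there is one more tool, called after "Call:" in YAML: its name, and indented under it one key for each argument. apply_moves: Moves the arm, as the interface text tells. Its arguments: {"type":"object","properties":{"plan":{"type":"array","items":{"type":"array"}},"squeeze":{"type":"number"}},"required":["plan"]}

```bash
ls; mkdir -p pics
python3 - <<'E'
from plant import get_state, viewer, r
import cv2, numpy as np, pickle
print(get_state()); print(r.hold_point_z)
d={}
for n in ("scene","top","wrist"):
    s=get_state(); c=viewer.capture(n); c['state']=s; d[n]=c
    cv2.imwrite(f"pics/{n}0.png",c["frame"])
    print(n,c["K"],c["D"],c.get("R"),c.get("t"),c.get("mount"))
pickle.dump(d,open("cap0.pkl","wb"))
E
```

```text
pics
{'time_s': 0.0, 'joints': array([ 8.02194529e+01,  2.05917877e+01,  6.32471180e-01, -2.08623480e-02,
       -7.01357674e+01, -1.65087653e+01]), 'qd': array([ 0.01015828, -0.00020442, -0.04407242, -0.03877033,  0.03816438,
       -0.09271754]), 'joint_torque': array([ 1.68687733e-03, -5.82721066e+01,  2.93046981e+01,  6.99675232e+00,
        7.06955689e-03, -1.59748488e-04]), 'tcp_pos': array([0.29874113, 0.60473075, 0.22560648]), 'eef_rot': array([-1.79991781e+02, -9.67375620e-02, -1.16296424e+02]), 'contact_force': array([-0.31225087,  0.11498271,  0.24702623]), 'moment': array([0.01517329, 0.00516328, 0.00602278]), 'gripper_width': 0.08758827545397929}
0.0188
scene [[452.14014487   0.         281.24805105]
 [  0.         452.14014487 207.67456007]
 [  0.           0.           1.        ]] [-0.05857786  0.          0.          0.          0.        ] [[ 0.60827003  0.79372973 -0.00082629]
 [ 0.57901192 -0.4444339  -0.68353764]
 [-0.54291138  0.41529703 -0.7299148 ]] [-0.38022492 -0.27397945  1.63279339] None
top [[403.54898301   0.         281.99390025]
 [  0.         403.54898301 208.65229418]
 [  0.           0.           1.        ]] [0.02549128 0.         0.         0.         0.        ] [[ 0.01400547 -0.99988996 -0.00489026]
 [-0.98058736 -0.01277814 -0.19566592]
 [ 0.1955819   0.00753573 -0.98065842]] [0.03171427 0.55186565 1.02285783] None
wrist [[323.43496184   0.         280.53116788]
 [  0.         323.43496184 208.09636087]
 [  0.           0.           1.        ]] [-0.04590953  0.          0.          0.          0.        ] None None [[ 9.99999346e-01 -7.97571260e-05  1.14069259e-03 -2.09600494e-04]
 [-2.29033626e-04  9.63378833e-01  2.68143938e-01 -7.15092006e-02]
 [-1.12030549e-03 -2.68144024e-01  9.63378185e-01 -1.57835588e-01]
 [ 0.00000000e+00  0.00000000e+00  0.00000000e+00  1.00000000e+00]]
```

View pics/scene0.png

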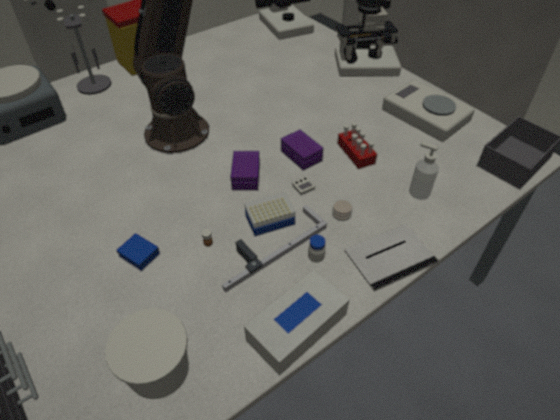

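View pics/top0.png

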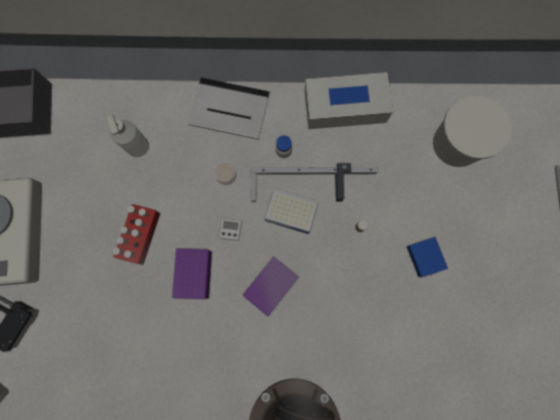

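View pics/wrist0.png

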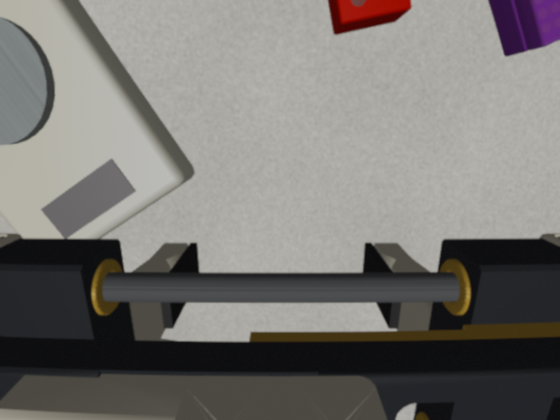

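Run:
```python
import cv2,pickle
d=pickle.load(open("cap0.pkl","rb"))
a=d['top']['frame'][120:270,200:400]; cv2.imwrite("pics/topz.png",cv2.resize(a,None,fx=4,fy=4,interpolation=cv2.INTER_CUBIC))
a=d['scene']['frame'][160:300,190:370]; cv2.imwrite("pics/scenez.png",cv2.resize(a,None,fx=4,fy=4,interpolation=cv2.INTER_CUBIC))
```

```text
(no output)
```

View pics/topz.png

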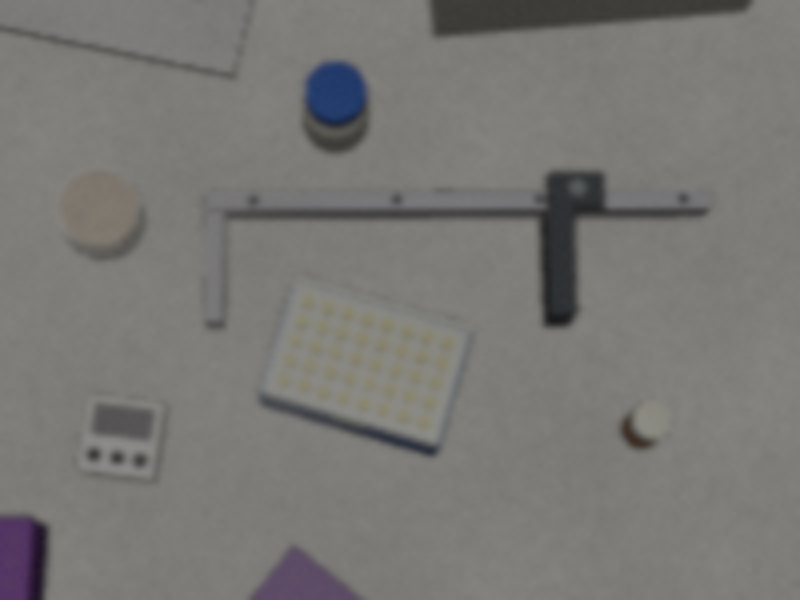

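View pics/scenez.png

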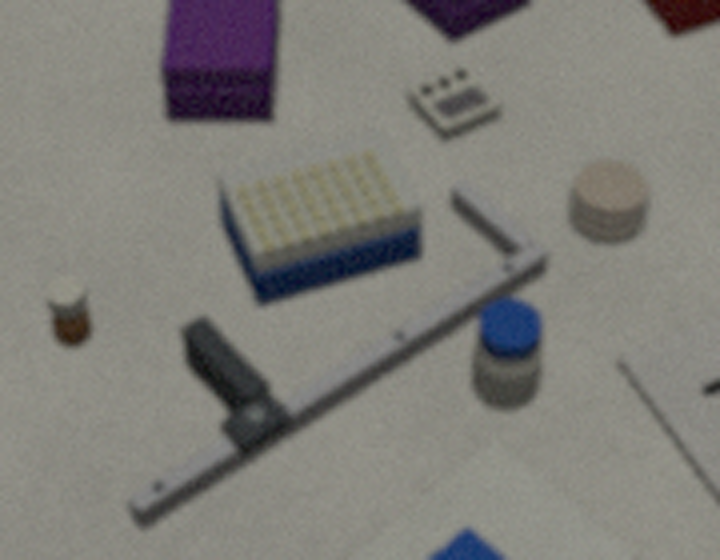

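```bash
cat > h.py <<'E'
import cv2,pickle,numpy as np
from scipy.optimize import least_squares
def proj(c,X):
    X=np.atleast_2d(X).astype(float)
    rv=cv2.Rodrigues(np.array(c['R']))[0]
    return cv2.projectPoints(X,rv,np.array(c['t'],float),np.array(c['K']),np.array(c['D'],float))[0].reshape(-1,2)
def ray(c,uv,z):
    n=cv2.undistortPoints(np.array([[uv]],float),np.array(c['K']),np.array(c['D'],float)).ravel()
    R=np.array(c['R']);t=np.array(c['t']);o=-R.T@t;d=R.T@np.array([*n,1]);return o+d*(z-o[2])/d[2]
def wristcam(c,s):
    from scipy.spatial.transform import Rotation as Ro
    T=np.eye(4);T[:3,:3]=Ro.from_euler('xyz',s['eef_rot'],degrees=True).as_matrix();T[:3,3]=s['tcp_pos']
    W=np.linalg.inv(T@np.array(c['mount']));c=dict(c);c['R']=W[:3,:3];c['t']=W[:3,3];return c
def pose(p,X):
    X=np.atleast_2d(X).astype(float);c,s=np.cos(p[2]),np.sin(p[2])
    return np.c_[p[0]+c*X[:,0]-s*X[:,1],p[1]+s*X[:,0]+c*X[:,1],X[:,2]]
def fit(obs,p0):
    # obs: list (cam, model pt, uv)
    f=lambda p:np.concatenate([(proj(c,pose(p,X))[0]-uv) for c,X,uv in obs])
    r=least_squares(f,p0,loss='soft_l1');return r.x,f(r.x).reshape(-1,2)
E
python3 - <<'E'
from h import *
d=pickle.load(open("cap0.pkl","rb"));T=d['top'];S=d['scene']
zt=lambda u,v:np.array([(u+.5)/4-.5+200,(v+.5)/4-.5+120])
zs=lambda u,v:np.array([(u+.5)/4-.5+190,(v+.5)/4-.5+160])
h=.025
fo=[(T,(0,0,h),zt(227,211)),(T,(0,-.34,h),zt(710,209)),(T,(.014,.014,h),zt(204,191)),(T,(.014,-.34,h),zt(714,192)),(T,(-.08,0,h),zt(223,320)),(T,(-.08,.014,h),zt(205,320)),
(S,(.014,.014,h),zs(548,258)),(S,(.014,-.34,h),zs(146,514)),(S,(0,-.34,h),zs(131,500)),(S,(-.08,.014,h),zs(464,186)),(S,(-.08,0,h),zs(453,196))]
p,e=fit(fo,[.6,.1,0]);print('frame',p[:2],np.degrees(p[2]));print(e.round(1).tolist())
bo=[(T,(.043,.064,.06),zt(292,276)),(T,(.043,-.064,.06),zt(473,328)),(T,(-.043,-.064,.06),zt(440,443)),(T,(-.043,.064,.06),zt(262,395)),
(S,(.043,.064,.06),zs(420,214)),(S,(.043,-.064,.06),zs(262,258)),(S,(-.043,-.064,.06),zs(222,178)),(S,(-.043,.064,.06),zs(380,140)),(S,(.043,-.064,0),zs(264,302)),(S,(.043,.064,0),zs(418,258))]
b,e=fit(bo,[.5,.0,-.2]);print('box',b[:2],np.degrees(b[2]));print(e.round(1).tolist())
c,s=np.cos(p[2]),np.sin(p[2]);Ri=np.array([[c,s],[-s,c]])
print('box in frame',Ri@(b[:2]-p[:2]),np.degrees(b[2]-p[2]))
for n,uv,z in (('jaw R front top corner',zt(576,308),.045),('jaw L front top',zt(546,308),.045),('vial top',zt(654,417),.05),('timer',zt(122,438),.018),('dishes',zt(100,210),.038),('jar',zt(336,92),.07),('purple',zt(294,548),.06)):
    w=ray(T,uv,z);print(n,w.round(4),(Ri@(w[:2]-p[:2])).round(4))
np.save('frame.npy',p);np.save('box0.npy',b)
E
```

```text
frame [0.66192318 0.11357671] 1.0698434306031503
[[-0.4, -0.8], [0.7, -1.0], [0.4, -0.5], [-0.5, -1.6], [0.4, -0.1], [-0.2, -0.0], [0.5, -1.4], [-1.6, -0.3], [-0.9, -0.4], [0.3, -1.9], [-0.6, -2.3]]
box [0.55011319 0.01497116] -14.772442977034265
[[-0.3, -1.2], [0.6, -1.7], [0.6, 0.3], [-1.7, -0.5], [1.3, -2.7], [-1.4, -0.6], [-1.7, -1.3], [-0.4, -3.9], [-0.9, 2.1], [1.4, 0.1]]
box in frame [-0.11363158 -0.09650073] -15.842286407637417
jaw R front top corner [ 0.5887 -0.1271  0.045 ] [-0.0777 -0.2393]
jaw L front top [ 0.5884 -0.1068  0.045 ] [-0.0776 -0.219 ]
vial top [ 0.5139 -0.1768  0.05  ] [-0.1534 -0.2876]
timer [0.4997 0.1805 0.018 ] [-0.1609  0.07  ]
dishes [0.6555 0.1992 0.038 ] [-0.0048  0.0857]
jar [0.7313 0.0372 0.07  ] [ 0.068  -0.0777]
purple [0.4231 0.0604 0.06  ] [-0.2398 -0.0487]
```

```bash
cat > go.py <<'E'
import sys
from h import *
from plant import get_state
from scipy.spatial.transform import Rotation as Ro
p=np.load('frame.npy');s=get_state();R=Ro.from_euler('xyz',s['eef_rot'],degrees=True).as_matrix()
c,sn=np.cos(p[2]),np.sin(p[2]);Ri=np.array([[c,sn],[-sn,c]])
print('t',s['time_s'],'tcp',s['tcp_pos'].round(4),'rot',s['eef_rot'].round(2),'inframe',(Ri@(s['tcp_pos'][:2]-p[:2])).round(4),'F',s['contact_force'].round(1),'w',round(s['gripper_width'],4))
yaw=s['eef_rot'][2];tgt=np.degrees(p[2])-90
print('turn units',-(tgt-yaw)/6)
if len(sys.argv)>1:
    t=np.array(list(map(float,sys.argv[1:4])));w=pose(p,t)[0]
    Rt=Ro.from_euler('xyz',[180,0,tgt],degrees=True).as_matrix()
    print('target',w.round(4),'units if squared',(Rt.T@(w-s['tcp_pos'])/.05).round(3),'as is',(R.T@(w-s['tcp_pos'])/.05).round(3))
E
python3 go.py -0.2 -0.0965 0.12
```

```text
t 0.15 tcp [0.2988 0.6049 0.2258] rot [-1.7999e+02 -7.0000e-02 -1.1629e+02] inframe [-0.3539  0.498 ] F [-1.   0.2  0.3] w 0.0877
turn units -4.560325935768702
target [0.4638 0.0134 0.12  ] units if squared [11.89  -3.078  2.117] as is [ 9.142 -8.198  2.129]
```

Call:
apply_moves:
  plan:
    - [80, [0, 0, 0], -0.91]
    - [80, [0, 0, 0], -0.91]
    - [80, [0, 0, 0], -0.91]
    - [80, [0, 0, 0], -0.91]
    - [80, [0, 0, 0], -0.92]
    - [80, [0, 0, 0], 0]
    - [80, [0, 0, 0], 0]
  squeeze: 30

```text
time_s: 1.02
tcp_pos: [0.2989, 0.6051, 0.2264]
eef_rot: [180.0, -0.0, -89.0]
contact_force: [0.1, -0.5, -1.1]
gripper_width: 0.0602
```

```bash
python3 go.py -0.2 -0.0965 0.12
```

```text
t 1.025 tcp [0.2989 0.6051 0.2264] rot [ 1.7999e+02 -2.0000e-02 -8.9050e+01] inframe [-0.3538  0.4982] F [ 0.1 -0.5 -1.1] w 0.0602
turn units -0.01983173717186304
target [0.4638 0.0134 0.12  ] units if squared [11.894 -3.075  2.127] as is [11.887 -3.1    2.131]
```

Call:
apply_moves:
  plan:
    - [80, [0.99, -0.257, 0], 0]
    - [80, [0.99, -0.257, 0], 0]
    - [80, [0.99, -0.257, 0], 0]
    - [80, [0.99, -0.257, 0], 0]
    - [80, [0.99, -0.257, 0], 0]
    - [80, [0.99, -0.257, 0], 0]
    - [80, [0.99, -0.257, 0], 0]
    - [80, [0.99, -0.257, 0], 0]
    - [80, [0.99, -0.257, 0], 0]
    - [80, [0.99, -0.257, 0], 0]
    - [80, [0.99, -0.257, 0], 0]
    - [80, [0.99, -0.257, 0], 0]

```text
time_s: 2.52
tcp_pos: [0.4645, 0.0126, 0.227]
eef_rot: [-179.9, 0.0, -89.0]
contact_force: [0.5, 0.5, -0.1]
gripper_width: 0.0603
```

Call:
apply_moves:
  plan:
    - [80, [0, 0, 0], 0]
    - [80, [0, 0, 0], 0]
    - [80, [0, 0, 0], 0]

```text
time_s: 2.9
tcp_pos: [0.4642, 0.015, 0.2266]
eef_rot: [-180.0, 0.0, -88.9]
contact_force: [0.4, 0.1, -0.1]
gripper_width: 0.0602
```

```bash
python3 go.py -0.2 -0.0965 0.12
python3 - <<'E'
from plant import get_state, viewer
import cv2,pickle
s=get_state();c=viewer.capture('wrist');pickle.dump((s,c),open('w1.pkl','wb'));cv2.imwrite('pics/w1.png',c['frame'])
c=viewer.capture('top');cv2.imwrite('pics/t1.png',cv2.resize(c['frame'][100:300,140:420],None,fx=2.5,fy=2.5))
E
```

```text
t 2.9 tcp [0.4642 0.015  0.2266] rot [-1.7999e+02  1.0000e-02 -8.8880e+01] inframe [-0.1996 -0.0948] F [ 0.4  0.1 -0.1] w 0.0602
turn units 0.008217376410511198
target [0.4638 0.0134 0.12  ] units if squared [0.033 0.008 2.133] as is [0.033 0.009 2.133]
```

View pics/w1.png

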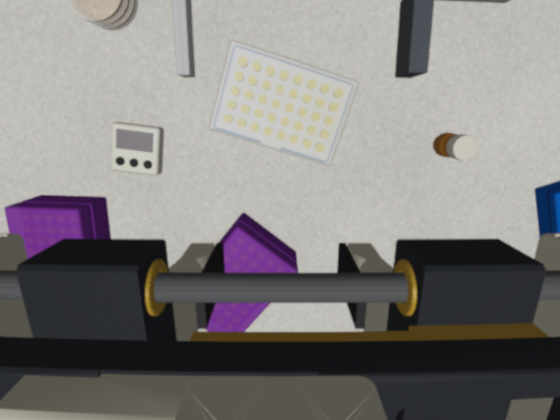

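View pics/t1.png

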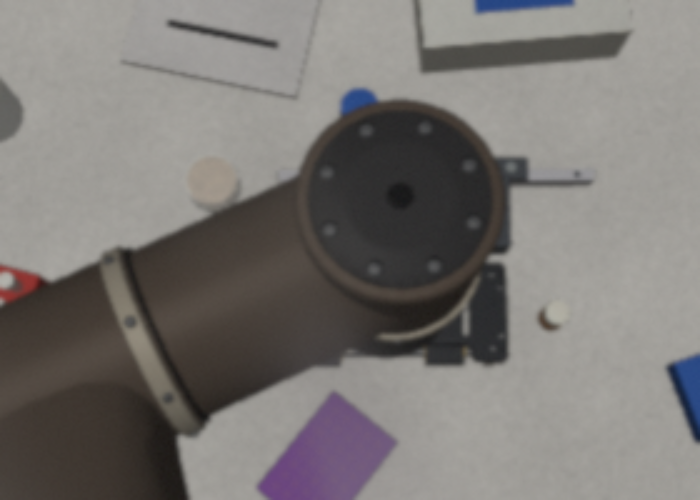

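Run:
```python
from h import *
s,c=pickle.load(open('w1.pkl','rb'));c=wristcam(c,s);p=np.load('frame.npy')
cs,sn=np.cos(p[2]),np.sin(p[2]);Ri=np.array([[cs,sn],[-sn,cs]])
d=pickle.load(open("cap0.pkl","rb"));T=d['top']
bo=[(c,(.043,.064,.06),(234,43)),(c,(.043,-.064,.06),(356,82)),(c,(-.043,-.064,.06),(329,163)),(c,(-.043,.064,.06),(211,128))]
b,e=fit(bo,[.55,.015,-.25]);print('box',b,e.round(1).tolist(),Ri@(b[:2]-p[:2]),np.degrees(b[2]-p[2]))
for n,uv,z in (('stop end in',(189,74),.025),('stop end out',(177,74),.025),('jawL',(407,76),.045),('jawR',(430,76),.045),('vialtop',(463,148),.05),('timer',(137,148),.018),('purple top corner',(243,222),.0),('purple top corner',(243,222),.06),('p2',(297,258),.06),('p2',(297,258),.0)):
    w=ray(c,uv,z);print(n,w.round(4),(Ri@(w[:2]-p[:2])).round(4))
for f in [(-.2,-.0965,0.015),(-.2,-.0965-.05,0.015),(-.2,-.0965+.05,0.015)]: print(f,proj(c,pose(p,f)))
```

```text
box [ 0.5479863   0.01369046 -0.28855504] [[-2.2, -5.7], [6.0, -0.0], [2.2, 4.8], [-2.8, 0.4]] [-0.11578202 -0.09774149] -17.60282913081584
stop end in [0.5792 0.1132 0.025 ] [-0.0827  0.0011]
stop end out [0.5791 0.1258 0.025 ] [-0.0826  0.0138]
jawL [ 0.5797 -0.108   0.045 ] [-0.0864 -0.22  ]
jawR [ 0.5805 -0.1312  0.045 ] [-0.086  -0.2432]
vialtop [ 0.511  -0.1732  0.05  ] [-0.1562 -0.2839]
timer [0.501  0.1781 0.018 ] [-0.1597  0.0675]
purple top corner [0.4097 0.061  0.    ] [-0.2532 -0.0478]
purple top corner [0.4294 0.0541 0.06  ] [-0.2336 -0.0551]
p2 [ 0.3893 -0.0042  0.06  ] [-0.2748 -0.1127]
p2 [ 0.3622 -0.0081  0.    ] [-0.3019 -0.1161]
(-0.2, -0.0965, 0.015) [[282.09851041 182.45780038]]
(-0.2, -0.14650000000000002, 0.015) [[325.13573509 182.52091832]]
(-0.2, -0.0465, 0.015) [[239.04312463 182.43647079]]
```

Call:
apply_moves:
  plan:
    - [80, [0.03, -0.05, 0.84], 0]
    - [80, [0, 0, 0.84], 0]
    - [80, [0, 0, 0.84], 0]
    - [80, [0, 0, 0.84], 0]
    - [80, [0, 0, 0.5], 0]
    - [80, [0, 0, 0.32], 0]
    - [80, [0, 0, 0], 0]
    - [80, [0, 0, 0], 0]

```text
time_s: 4.0
tcp_pos: [0.4673, 0.0133, 0.0182]
eef_rot: [-180.0, 0.0, -88.9]
contact_force: [0.0, 0.7, -0.2]
gripper_width: 0.0602
```

```bash
python3 go.py -0.0995 -0.0965 0.016
python3 - <<'E'
from plant import get_state, viewer
import cv2,pickle
c=viewer.capture('wrist');cv2.imwrite('pics/w2.png',c['frame'])
c=viewer.capture('scene');cv2.imwrite('pics/s2.png',cv2.resize(c['frame'][130:300,130:370],None,fx=3,fy=3))
E
```

```text
t 4.0 tcp [0.4673 0.0133 0.0182] rot [-1.7995e+02  1.0000e-02 -8.8870e+01] inframe [-0.1965 -0.0966] F [ 0.   0.7 -0.2] w 0.0602
turn units 0.01049301266841951
target [0.5642 0.0152 0.016 ] units if squared [-0.002 -1.94   0.044] as is [ 0.    -1.94   0.045]
```

View pics/w2.png

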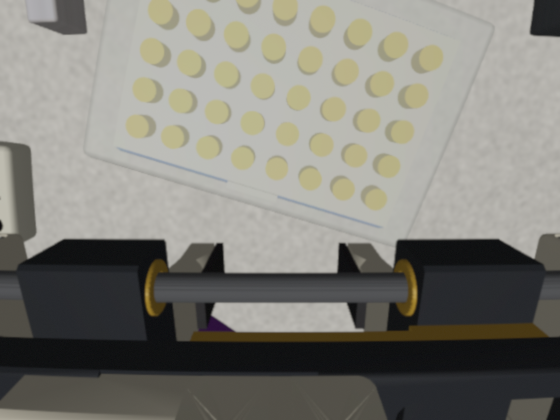

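View pics/s2.png

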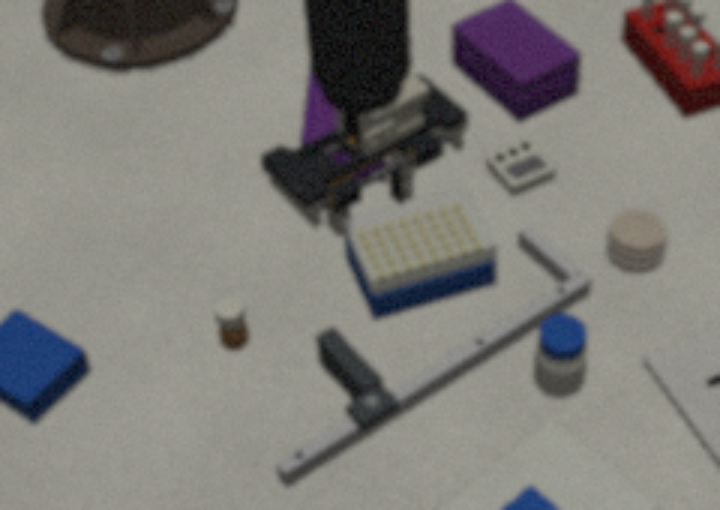

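Call:
apply_moves:
  plan:
    - [80, [0, -0.15, 0], 0]
    - [80, [0, -0.15, 0], 0]
    - [80, [0, -0.15, 0], 0]
    - [80, [0, -0.15, 0], 0]
    - [80, [0, -0.15, 0], 0]
    - [80, [0, -0.15, 0], 0]
    - [80, [0, -0.15, 0], 0]
    - [80, [0, -0.15, 0], 0]
    - [80, [0, -0.15, 0], 0]
    - [80, [0, -0.15, 0], 0]
    - [80, [0, -0.15, 0], 0]
    - [80, [0, 0, 0], 0]

```text
time_s: 5.6
tcp_pos: [0.5503, 0.0144, 0.0176]
eef_rot: [-179.9, 0.0, -88.9]
contact_force: [-0.2, 0.7, -0.5]
gripper_width: 0.0601
```

```bash
python3 go.py -0.0995 -0.0965 0.016
python3 - <<'E'
from plant import get_state, viewer
import cv2,pickle
c=viewer.capture('wrist');cv2.imwrite('pics/w3.png',c['frame'])
c=viewer.capture('scene');cv2.imwrite('pics/s3.png',cv2.resize(c['frame'][130:300,130:370],None,fx=3,fy=3))
E
```

```text
t 5.6 tcp [0.5503 0.0144 0.0176] rot [-1.7994e+02  1.0000e-02 -8.8930e+01] inframe [-0.1134 -0.0971] F [-0.2  0.7 -0.5] w 0.0601
turn units 0.0008453409656160223
target [0.5642 0.0152 0.016 ] units if squared [-0.011 -0.279  0.033] as is [-0.011 -0.279  0.033]
```

View pics/w3.png

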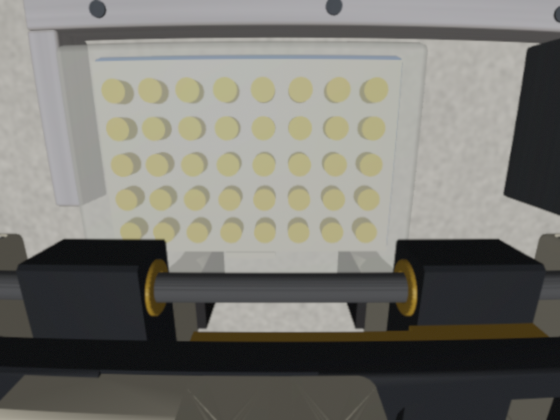

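View pics/s3.png

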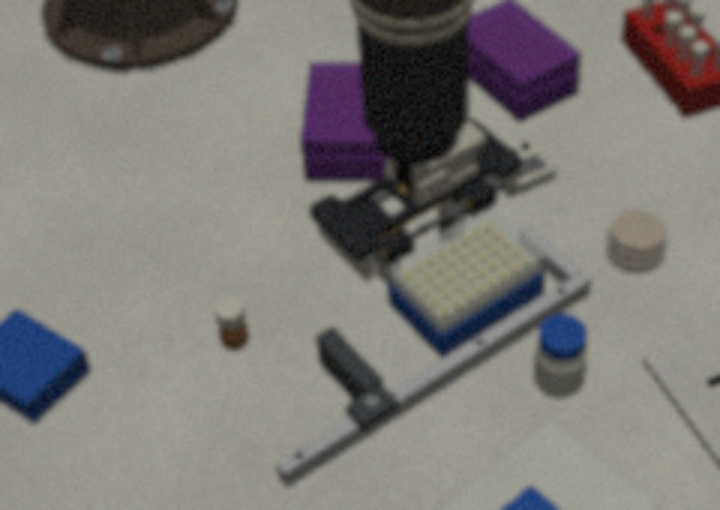

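Call:
apply_moves:
  plan:
    - [80, [0, -0.08, 0], 0]
    - [80, [0, -0.08, 0], 0]
    - [80, [0, -0.08, 0], 0]
    - [80, [0, 0, 0], 0]
    - [80, [0, 0, 0], 0]

```text
time_s: 6.32
tcp_pos: [0.5617, 0.0146, 0.0176]
eef_rot: [-180.0, 0.0, -88.9]
contact_force: [0.5, -0.2, 1.1]
gripper_width: 0.0603
```

Call:
apply_moves:
  plan:
    - [80, [0, -0.04, 0], 0]
    - [80, [0, -0.04, 0], 0]
    - [80, [0, 0, 0], 0]

```text
time_s: 6.7
tcp_pos: [0.5643, 0.0144, 0.0173]
eef_rot: [179.9, -0.0, -88.9]
contact_force: [-5.6, 1.0, 3.5]
gripper_width: 0.06
```

```bash
python3 go.py -0.0955 -0.0965 0.016
python3 - <<'E'
from plant import get_state, viewer
import cv2,pickle
c=viewer.capture('wrist');cv2.imwrite('pics/w4.png',c['frame'])
E
```

```text
t 6.7 tcp [0.5643 0.0144 0.0173] rot [ 1.7989e+02 -2.0000e-02 -8.8940e+01] inframe [-0.0995 -0.0974] F [-5.6  1.   3.5] w 0.06
turn units -0.0014134295407165116
target [0.5682 0.0153 0.016 ] units if squared [-0.018 -0.079  0.027] as is [-0.018 -0.079  0.027]
```

View pics/w4.png

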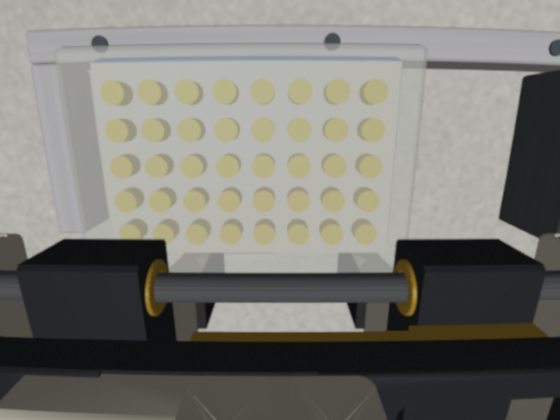

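Call:
apply_moves:
  plan:
    - [80, [0, -0.04, 0], 0]
    - [80, [0, 0, 0], 0]
    - [80, [0, 0, 0], 0]

```text
time_s: 7.12
tcp_pos: [0.5643, 0.0141, 0.017]
eef_rot: [179.7, -0.0, -89.0]
contact_force: [-12.1, 3.0, 6.4]
gripper_width: 0.0601
```

Call:
apply_moves:
  plan:
    - [80, [0, 0.2, 0], 0]
    - [80, [0, 0.2, 0], 0]
    - [80, [0, 0.1, 0], 0]
    - [80, [0, 0, -0.7], 0]
    - [80, [0, 0, -0.7], 0]
    - [80, [0, 0, -0.8], 0]
    - [255, [0, 0, 0], 0]
    - [255, [0, 0, 0], 0]
    - [255, [0, 0, 0], 0]

```text
time_s: 8.25
tcp_pos: [0.5415, 0.0139, 0.1265]
eef_rot: [179.9, -0.0, -88.9]
contact_force: [0.5, 0.2, -0.1]
gripper_width: 0.0357
```

```bash
python3 go.py -0.041 -0.274 0.016
```

```text
t 8.25 tcp [0.5415 0.0139 0.1265] rot [ 1.799e+02 -3.000e-02 -8.893e+01] inframe [-0.1222 -0.0974] F [ 0.5  0.2 -0.1] w 0.0357
turn units -0.0007588221554589344
target [ 0.626  -0.1611  0.016 ] units if squared [ 3.533 -1.624  2.21 ] as is [ 3.531 -1.629  2.209]
```

Call:
apply_moves:
  plan:
    - [255, [0.7, -0.32, 0], 0]
    - [255, [0.7, -0.32, 0], 0]
    - [255, [0.7, -0.33, 0], 0]
    - [255, [0.7, -0.33, 0], 0]
    - [255, [0.73, -0.33, 0], 0]
    - [255, [0, 0, 0], 0]
    - [255, [0, 0, 0], 0]

```text
time_s: 9.12
tcp_pos: [0.6263, -0.1609, 0.1262]
eef_rot: [179.9, 0.0, -89.0]
contact_force: [-0.1, -0.4, 0.0]
gripper_width: 0.0006
```

```bash
python3 go.py -0.041 -0.274 0.016
python3 - <<'E'
from plant import get_state, viewer
import cv2,pickle
s=get_state();c=viewer.capture('wrist');cv2.imwrite('pics/w5.png',c['frame']);pickle.dump((s,c),open('w5.pkl','wb'))
from h import *
c=wristcam(c,s);p=np.load('frame.npy')
for f in [(-.041,-.274,.016),(-.041,-.253,.016),(-.08,-.239,.045),(-.08,-.219,.045),(0,-.34,.025)]:print(f,proj(c,pose(p,f)).round())
c=viewer.capture('top');cv2.imwrite('pics/t5.png',cv2.resize(c['frame'][120:270,200:400],None,fx=4,fy=4))
E
```

```text
t 9.125 tcp [ 0.6263 -0.1609  0.1262] rot [ 1.7987e+02  1.0000e-02 -8.8970e+01] inframe [-0.0408 -0.2737] F [-0.1 -0.4  0. ] w 0.0006
turn units -0.0068505991914046644
target [ 0.626  -0.1611  0.016 ] units if squared [0.005 0.005 2.204] as is [ 0.006 -0.     2.204]
(-0.041, -0.274, 0.016) [[281. 205.]]
(-0.041, -0.253, 0.016) [[257. 205.]]
(-0.08, -0.239, 0.045) [[238. 261.]]
(-0.08, -0.219, 0.045) [[213. 261.]]
(0, -0.34, 0.025) [[364. 158.]]
```

View pics/w5.png

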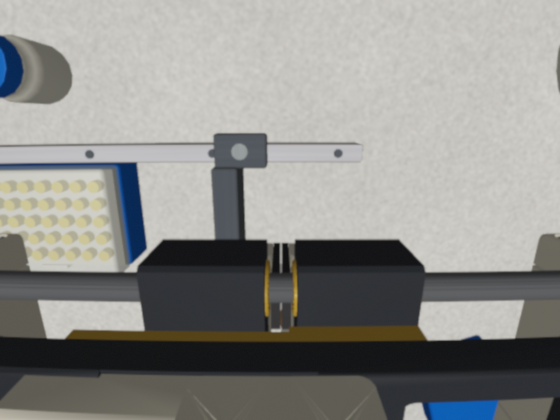

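View pics/t5.png

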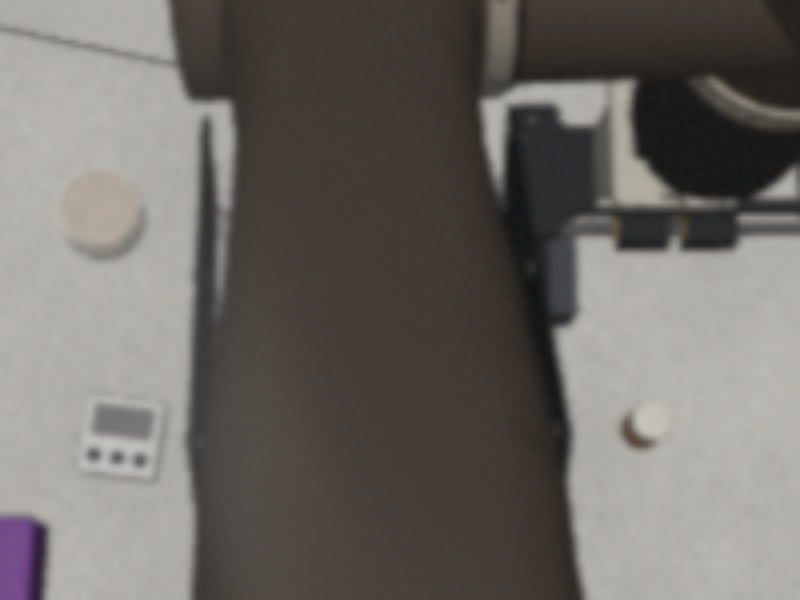

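Call:
apply_moves:
  plan:
    - [255, [0, 0, 0.6], 0]
    - [255, [0, 0, 0.6], 0]
    - [255, [0, 0, 0.5], 0]
    - [255, [0, 0, 0.4], 0]
    - [255, [0, 0, 0], 0]
    - [255, [-0.1, 0, 0], 0]
    - [255, [-0.1, 0, 0], 0]
    - [255, [0, 0, 0], 0]

```text
time_s: 10.22
tcp_pos: [0.6274, -0.1502, 0.0235]
eef_rot: [-179.9, 0.0, -88.9]
contact_force: [0.1, -0.3, 0.7]
gripper_width: 0.0006
```

```bash
python3 go.py -0.041 -0.169 0.02
python3 - <<'E'
from plant import get_state, viewer
import cv2,pickle
c=viewer.capture('wrist');cv2.imwrite('pics/w6.png',c['frame'])
c=viewer.capture('scene');cv2.imwrite('pics/s6.png',cv2.resize(c['frame'][160:300,190:370],None,fx=4,fy=4))
E
```

```text
t 10.225 tcp [ 0.6274 -0.1502  0.0235] rot [-179.92    0.    -88.88] inframe [-0.0395 -0.2631] F [ 0.1 -0.3  0.7] w 0.0006
turn units 0.007875209117363132
target [ 0.6241 -0.0562  0.02  ] units if squared [-1.882  0.031  0.07 ] as is [-1.882  0.029  0.07 ]
```

View pics/w6.png

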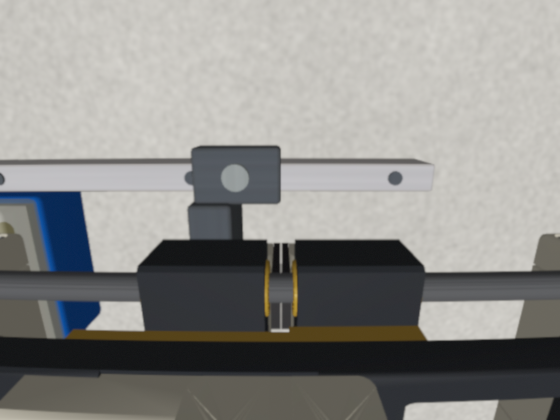

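View pics/s6.png

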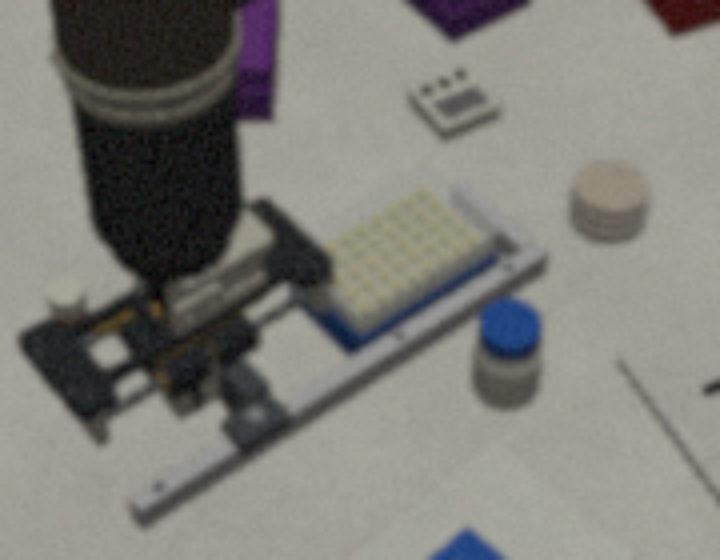

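Call:
apply_moves:
  plan:
    - [255, [-0.13, 0, 0], 0]
    - [255, [-0.13, 0, 0], 0]
    - [255, [-0.13, 0, 0], 0]
    - [255, [-0.13, 0, 0], 0]
    - [255, [-0.13, 0, 0], 0]
    - [255, [-0.13, 0, 0], 0]
    - [255, [-0.13, 0, 0], 0]
    - [255, [-0.13, 0, 0], 0]
    - [255, [-0.13, 0, 0], 0]
    - [255, [-0.1, 0, 0], 0]
    - [255, [0, 0, 0], 0]

```text
time_s: 11.7
tcp_pos: [0.6256, -0.0867, 0.0224]
eef_rot: [180.0, 0.0, -88.9]
contact_force: [-0.6, -0.4, -0.0]
gripper_width: 0.0003
```

```bash
python3 go.py -0.041 -0.169 0.02
python3 - <<'E'
from plant import get_state, viewer
import cv2,pickle
c=viewer.capture('wrist');cv2.imwrite('pics/w7.png',c['frame'])
c=viewer.capture('scene');cv2.imwrite('pics/s7.png',cv2.resize(c['frame'][160:300,190:370],None,fx=4,fy=4))
E
```

```text
t 11.7 tcp [ 0.6256 -0.0867  0.0224] rot [ 1.7999e+02  2.0000e-02 -8.8910e+01] inframe [-0.0401 -0.1996] F [-0.6 -0.4 -0. ] w 0.0003
turn units 0.0028672806232326784
target [ 0.6241 -0.0562  0.02  ] units if squared [-0.611  0.018  0.047] as is [-0.611  0.018  0.047]
```

View pics/w7.png

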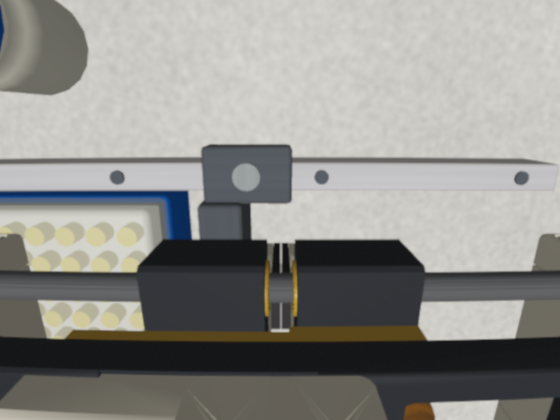

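View pics/s7.png

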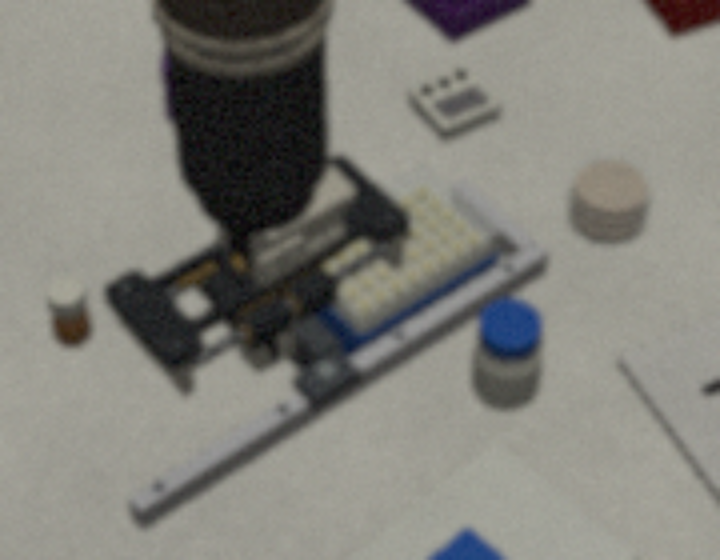

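Call:
apply_moves:
  plan:
    - [255, [-0.1, 0, 0], 0]
    - [255, [-0.1, 0, 0], 0]
    - [255, [-0.1, 0, 0], 0]
    - [255, [-0.1, 0, 0], 0]
    - [255, [-0.1, 0, 0], 0]
    - [255, [0, 0, 0], 0]

```text
time_s: 12.55
tcp_pos: [0.6252, -0.0617, 0.0226]
eef_rot: [-180.0, 0.0, -88.9]
contact_force: [1.0, -0.5, -0.6]
gripper_width: 0.0007
```

Call:
apply_moves:
  plan:
    - [255, [-0.05, 0, 0], 0]
    - [255, [-0.05, 0, 0], 0]
    - [255, [0, 0, 0], 0]

```text
time_s: 12.92
tcp_pos: [0.6252, -0.0572, 0.0227]
eef_rot: [-180.0, 0.0, -88.9]
contact_force: [-0.1, -2.2, 0.8]
gripper_width: 0.0006
```

```bash
python3 go.py -0.041 -0.169 0.02
python3 - <<'E'
from plant import get_state, viewer
import cv2,pickle
c=viewer.capture('wrist');cv2.imwrite('pics/w8.png',c['frame'])
c=viewer.capture('scene');cv2.imwrite('pics/s8.png',cv2.resize(c['frame'][160:300,190:370],None,fx=4,fy=4))
E
```

```text
t 12.925 tcp [ 0.6252 -0.0572  0.0227] rot [-179.98    0.    -88.92] inframe [-0.0399 -0.1701] F [-0.1 -2.2  0.8] w 0.0006
turn units 0.0009928976272703949
target [ 0.6241 -0.0562  0.02  ] units if squared [-0.021  0.022  0.054] as is [-0.021  0.022  0.054]
```

View pics/w8.png

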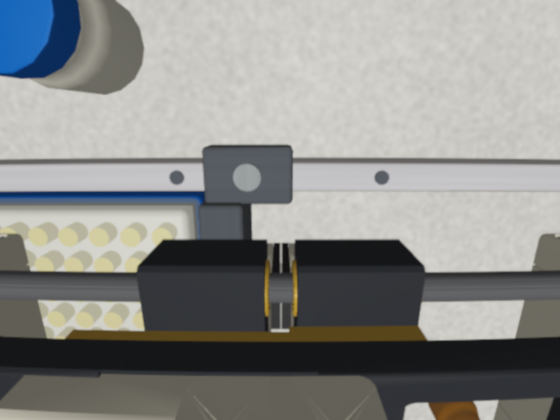

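View pics/s8.png

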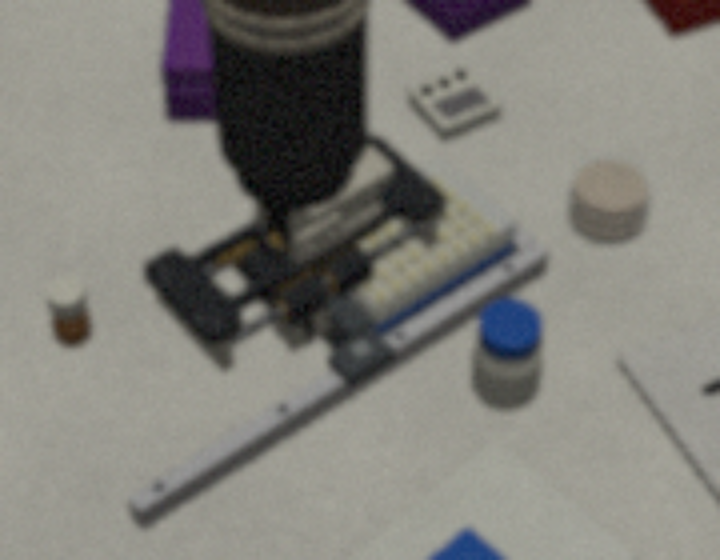

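Call:
apply_moves:
  plan:
    - [255, [-0.05, 0, 0], 0]
    - [255, [-0.05, 0, 0], 0]
    - [255, [0, 0, 0], 0]

```text
time_s: 13.4
tcp_pos: [0.6251, -0.0521, 0.0226]
eef_rot: [-180.0, 0.0, -88.9]
contact_force: [-0.5, -2.1, 0.5]
gripper_width: 0.0001
```

Call:
apply_moves:
  plan:
    - [255, [-0.05, 0, 0], 0]
    - [255, [0, 0, 0], 0]
    - [255, [0, 0, 0], 0]

```text
time_s: 13.78
tcp_pos: [0.625, -0.0508, 0.0227]
eef_rot: [180.0, -0.1, -88.9]
contact_force: [1.9, -9.5, -0.4]
gripper_width: 0.0006
```

Call:
apply_moves:
  plan:
    - [255, [-0.04, 0, 0], 0]
    - [255, [0, 0, 0], 0]
    - [255, [0, 0, 0], 0]

```text
time_s: 14.15
tcp_pos: [0.625, -0.0506, 0.0227]
eef_rot: [180.0, -0.2, -89.0]
contact_force: [4.1, -18.3, -2.3]
gripper_width: 0.0002
```

Call:
apply_moves:
  plan:
    - [255, [0.2, 0, 0], 0]
    - [255, [0.2, 0, 0], 0]
    - [255, [0.2, 0, 0], 0]
    - [255, [0, 0, -0.7], 0]
    - [255, [0, 0, -0.7], 0]
    - [255, [0, 0, -0.8], 0]
    - [80, [-0.7, 0.8, 0], 0]
    - [80, [-0.7, 0.8, 0], 0]
    - [80, [-0.7, 0.8, 0], 0]
    - [80, [0, 0, -0.5], 0]
    - [80, [0, 0, 0], 0]
    - [80, [0, 0, 0], 0]

```text
time_s: 15.65
tcp_pos: [0.5035, 0.0249, 0.1575]
eef_rot: [-180.0, 0.0, -88.9]
contact_force: [-0.8, 0.7, -0.4]
gripper_width: 0.0545
```

```bash
python3 go.py -0.12 -0.064 0.016
python3 - <<'E'
from plant import get_state, viewer
import cv2,pickle
s=get_state();c=viewer.capture('wrist');cv2.imwrite('pics/w9.png',c['frame']);pickle.dump((s,c),open('w9.pkl','wb'))
c=viewer.capture('scene');pickle.dump(c,open('s9.pkl','wb'));cv2.imwrite('pics/s9.png',cv2.resize(c['frame'][160:300,190:370],None,fx=4,fy=4))
E
```

```text
t 15.65 tcp [0.5035 0.0249 0.1575] rot [-1.7999e+02  3.0000e-02 -8.8940e+01] inframe [-0.16   -0.0857] F [-0.8  0.7 -0.4] w 0.0545
turn units -0.001790111741399869
target [0.5431 0.0473 0.016 ] units if squared [-0.434 -0.8    2.83 ] as is [-0.433 -0.799  2.83 ]
```

View pics/w9.png

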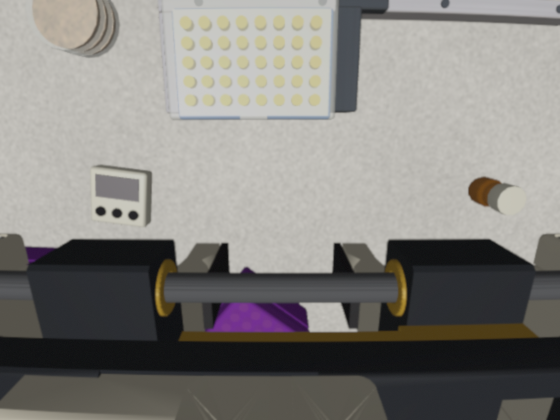

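View pics/s9.png

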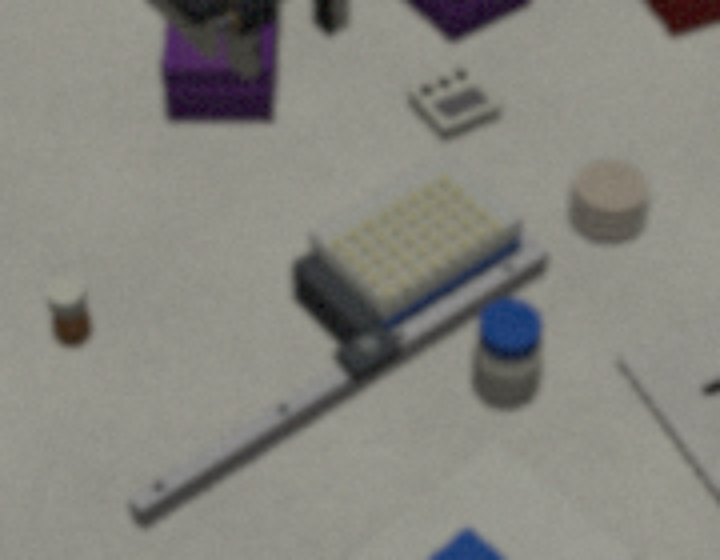

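Call:
apply_moves:
  plan:
    - [80, [-0.4, -0.6, 0], 0]
    - [80, [0, 0, 0.9], 0]
    - [80, [0, 0, 0.9], 0]
    - [80, [0, 0, 0.6], 0]
    - [80, [0, 0, 0.35], 0]
    - [80, [0, 0, 0], 0]

```text
time_s: 16.5
tcp_pos: [0.5319, 0.0445, 0.018]
eef_rot: [179.8, -0.1, -89.0]
contact_force: [0.5, 0.1, 0.4]
gripper_width: 0.0601
```

Call:
apply_moves:
  plan:
    - [80, [0, -0.15, 0], 0]
    - [80, [0, -0.15, 0], 0]
    - [80, [0, -0.1, 0], 0]
    - [80, [0, -0.1, 0], 0]
    - [80, [0, 0, 0], 0]

```text
time_s: 17.12
tcp_pos: [0.5586, 0.046, 0.0202]
eef_rot: [-180.0, 0.0, -88.9]
contact_force: [-0.2, -0.7, 0.3]
gripper_width: 0.0605
```

```bash
python3 go.py -0.0995 -0.064 0.016
```

```text
t 17.125 tcp [0.5586 0.046  0.0202] rot [-1.7998e+02  1.0000e-02 -8.8940e+01] inframe [-0.1046 -0.0657] F [-0.2 -0.7  0.3] w 0.0605
turn units -0.0010068994048708646
target [0.5636 0.0477 0.016 ] units if squared [-0.034 -0.102  0.084] as is [-0.034 -0.102  0.084]
```

Call:
apply_moves:
  plan:
    - [80, [0, -0.06, 0], 0]
    - [80, [0, -0.06, 0], 0]
    - [80, [0, 0, 0], 0]
    - [80, [0, 0, 0], 0]

```text
time_s: 17.62
tcp_pos: [0.5637, 0.0459, 0.0199]
eef_rot: [180.0, -0.0, -88.9]
contact_force: [-1.4, 0.8, 0.3]
gripper_width: 0.06
```

Call:
apply_moves:
  plan:
    - [80, [0, -0.06, 0], 0]
    - [80, [0, 0, 0], 0]
    - [80, [0, 0, 0], 0]

```text
time_s: 18.0
tcp_pos: [0.5637, 0.0455, 0.0194]
eef_rot: [179.7, -0.1, -89.0]
contact_force: [-12.9, 1.9, 5.6]
gripper_width: 0.06
```

```bash
python3 go.py -0.0995 -0.064 0.016
```

```text
t 18.0 tcp [0.5637 0.0455 0.0194] rot [ 1.7967e+02 -6.0000e-02 -8.8950e+01] inframe [-0.0995 -0.0662] F [-12.9   1.9   5.6] w 0.06
turn units -0.0039154092988695766
target [0.5636 0.0477 0.016 ] units if squared [-0.044  0.     0.068] as is [-0.044 -0.     0.068]
```

Call:
apply_moves:
  plan:
    - [80, [0, 0.2, 0], 0]
    - [80, [0, 0.2, 0], 0]
    - [80, [0, 0.2, 0], 0]
    - [80, [0, 0, -0.9], 0]
    - [80, [0, 0, -0.9], 0]
    - [80, [0, 0, -0.9], 0]
    - [80, [0, 0, -0.9], 0]
    - [80, [-0.1, 0.6, -0.5], 0]
    - [80, [0, 0.6, 0], 0]
    - [80, [0, 0, 0], 0]
    - [80, [0, 0, 0], 0]

```text
time_s: 19.38
tcp_pos: [0.4773, 0.0495, 0.2253]
eef_rot: [-179.9, 0.0, -88.9]
contact_force: [0.1, -0.3, -0.7]
gripper_width: 0.0604
```

```bash
python3 go.py
python3 - <<'E'
from plant import get_state, viewer
from h import *
s=get_state();c=viewer.capture('wrist');cv2.imwrite('pics/w10.png',c['frame']);pickle.dump((s,c),open('w10.pkl','wb'))
t=viewer.capture('top');pickle.dump(t,open('t10.pkl','wb'));cv2.imwrite('pics/t10.png',cv2.resize(t['frame'][120:270,200:400],None,fx=4,fy=4))
a=viewer.capture('scene');pickle.dump(a,open('s10.pkl','wb'));cv2.imwrite('pics/s10.png',cv2.resize(a['frame'][160:300,190:370],None,fx=4,fy=4))
E
```

```text
t 19.375 tcp [0.4773 0.0495 0.2253] rot [-1.7995e+02  2.0000e-02 -8.8900e+01] inframe [-0.1858 -0.0606] F [ 0.1 -0.3 -0.7] w 0.0604
turn units 0.004856507340872914
```

View pics/w10.png

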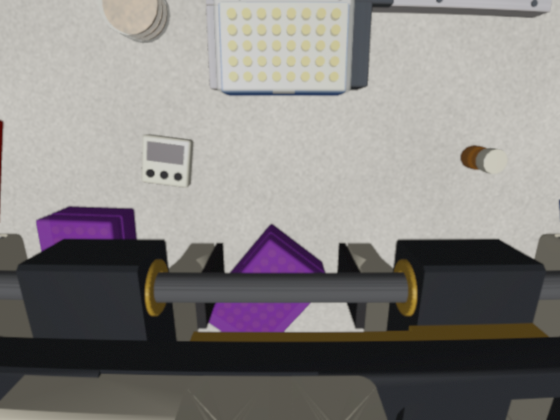

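View pics/t10.png

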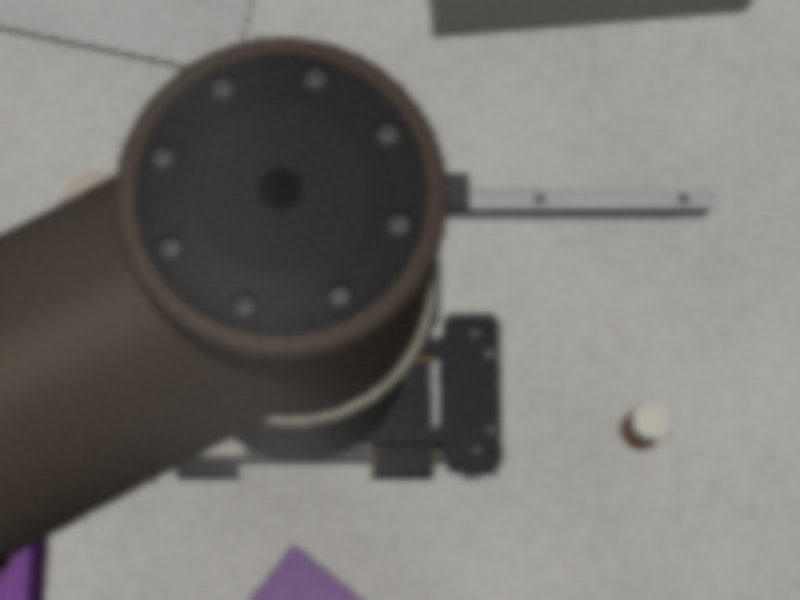

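View pics/s10.png

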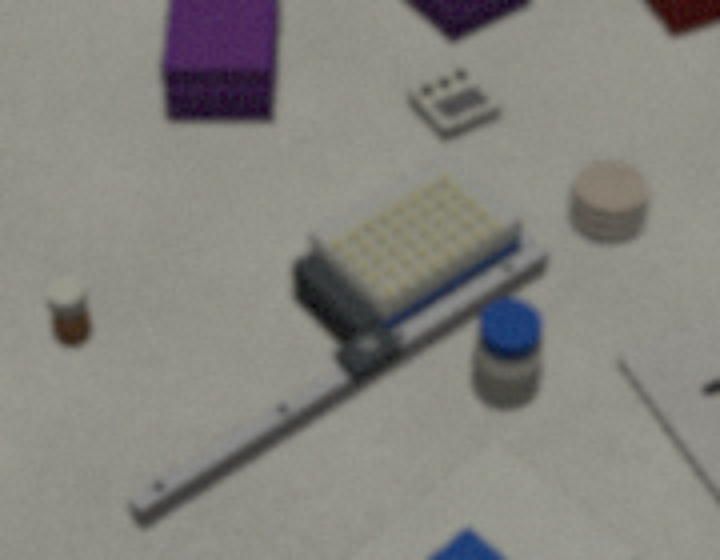

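Call:
apply_moves:
  plan:
    - [80, [-1, 0, 0], 0]
    - [80, [-1, 0, 0], 0]
    - [80, [-1, 0, 0], 0]
    - [80, [-1, 0, 0], 0]
    - [80, [-1, 0, 0], 0]
    - [80, [-1, 0, 0], 0]
    - [80, [-1, 0, 0], 0]
    - [80, [-1, 0, 0], 0]
    - [80, [0, 0, 0], 0]
    - [80, [0, 0, 0], 0]

```text
time_s: 20.78
tcp_pos: [0.4696, 0.4492, 0.2238]
eef_rot: [179.9, -0.1, -88.9]
contact_force: [-0.1, 0.5, -0.9]
gripper_width: 0.0598
```

Run:
```python
from plant import get_state, viewer
from h import *
t=viewer.capture('top');pickle.dump(t,open('t11.pkl','wb'));cv2.imwrite('pics/t11.png',cv2.resize(t['frame'][120:270,200:400],None,fx=4,fy=4,interpolation=cv2.INTER_CUBIC))
```

```text
(no output)
```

View pics/t11.png

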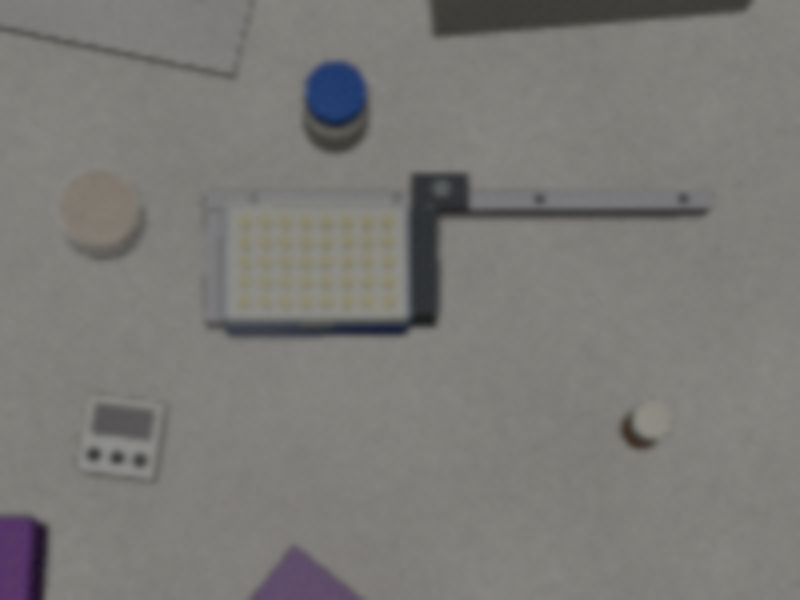

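Run:
```python
from h import *
d=pickle.load(open("cap0.pkl","rb"));T=d['top'];p=np.load('frame.npy')
cs,sn=np.cos(p[2]),np.sin(p[2]);Ri=np.array([[cs,sn],[-sn,cs]])
zt=lambda u,v:np.array([(u+.5)/4-.5+200,(v+.5)/4-.5+120])
F=lambda uv,z:(Ri@(ray(T,uv,z)[:2]-p[:2])).round(4)
for n,uv,z in (('saddle R before',zt(603,190),.04),('saddle R after',zt(468,190),.04),('jaw R top',zt(438,300),.045),('box bottom L rear',zt(226,332),0),('box bottom R rear',zt(408,332),0),('box top L',zt(227,320),.06),('box top R',zt(410,319),.06)): print(n,F(uv,z))
# predicted home outline
for X in [(-.086,0,0),(-.086,-.128,0),(-.086,0,.06),(-.086,-.128,.06),(0,0,.06),(0,-.128,.06),(-.08,-.148,.045),(.014,-.170,.04)]:
    q=proj(T,pose(p,X))[0]; print(X,((q-[200,120]+.5)*4-.5).round(0))
a=cv2.absdiff(pickle.load(open('t11.pkl','rb'))['frame'],T['frame']).max(2)
n,l,st,ce=cv2.connectedComponentsWithStats((a>40).astype('uint8'))
for q in st[1:]:
    if q[4]>8: print(q)
```

```text
saddle R before [ 0.0067 -0.2614]
saddle R after [ 0.0074 -0.1684]
jaw R top [-0.0716 -0.146 ]
box bottom L rear [-0.0833  0.0007]
box bottom R rear [-0.084  -0.1275]
box top L [-0.088  -0.0041]
box top R [-0.0881 -0.1262]
(-0.086, 0, 0) [227. 336.]
(-0.086, -0.128, 0) [409. 335.]
(-0.086, 0, 0.06) [221. 317.]
(-0.086, -0.128, 0.06) [413. 316.]
(0, 0, 0.06) [222. 193.]
(0, -0.128, 0.06) [411. 192.]
(-0.08, -0.148, 0.045) [441. 312.]
(0.014, -0.17, 0.04) [470. 181.]
[   0  158  126   83 5498]
[303 163  14  10 121]
[336 163  15  10 130]
[257 172  45   3 129]
[257 175  53  29 370]
[335 174  10  28 243]
[265 219  45  15 121]
[  0 222   6   7  27]
[   0  296   39   56 1341]
[  0 392  28  28 451]
[277 415   7   5  17]
```

```bash
python3 -c "
from plant import close_job
print(close_job())"
```

```text
the job is handed in; nothing more can be done
None
```

I pushed the tip box into the corner of the frame, against both the back fence and the end stop. The clamp jaw now rests against it. The job was handed in at about 21 s of the 45 s allowed.

**How it was done:**
- **To the fence:** two partly open fingers, held square to the frame, pushed the box to the back fence. That also took out its roughly 16° turn.
- **To the end stop:** the shut fingers pushed the jaw along the fence, and the jaw carried the box to the end stop.
- **Last press:** I pressed the box against the fence once more. It stopped at the same finger position as the first time.

**What the last checks showed:**
- **Forces:** the pushes ended in hard contact, at about 12–13 N against the fence and 18 N against the stop. All were well under the limits.
- **Box:** in the last top view its base edges lie along y = 0 and y = -0.128 m of the frame, with the rear edge at x about -0.084 m. Home is -0.086 m, and the camera is good to about 2 mm.
- **Clamp:** the jaw and its saddle put it at about 0.12 m, against the 0.122 m of full contact. The two readings differ by about 2 mm, one on each side of it.
- **Bystanders:** before-and-after top pictures show no movement of the vial, jar, dishes, timer or slide box. The nearby purple box's visible corner was also unchanged. The arm was over the tube rack's side of the last picture, so I did not check the rack there, but nothing came near it.

**What disagreed:** the lid looked about 5% smaller than the stated box size in the wrist camera. I therefore relied on the base edges and the contact forces.

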